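Refit the hob's control knob and keep it pressed

ROBOT

A 6-joint arm with a two-finger parallel gripper is mounted at the origin on the work surface. World frame = base frame: x ahead of the robot, y to its left, z up, the work surface at z = 0. Lengths are in m, angles in rad, forces in N, time in s.
With the tool pointing down it reaches from about 0.425 to 0.95 m from the base axis. Payload 3.5 kg.
Tool frame: the origin (TCP) lies at the very end of the fingers, on their centre line; the grasp point (between the pads) lies 19 mm behind it; z points along the fingers, y is the direction in which the jaws open and shut (so a half turn about z gives the same grasp; the last joint's range is limited). The gripper opens to 85 mm and grips with 20 to 120 N. Pads are 22 mm wide; open, the fingers measure 114 mm over their backs; the gripper's body (76 mm by 85 mm) begins 54 mm behind the grasp point. The pads swing forward as they close: fully open they stand 13 mm farther back than shut.
Start: joints at [-1.451, 0.286, 1.577, -0, 1.279, -0.15], TCP at [0.18, -0.651, 0.231] pointing down, gripper open.
Joint ranges: [-2.77, 2.77], [-0.9, 2.22], [0.21, 2.48], [-1.53, 4.67], [0.24, 2.81], [-2.84, 2.84]. Speed limits (rad/s): [2.79, 2.79, 3.14, 3.14, 3.14, 3.14].

INTERFACE

Orientations are given as a unit quaternion [x, y, z, w].
In Python, from plant import get_state, vision, ctrl, cut_out gives the robot as it stands.
- The arm moves only by the tool jog_arm, never from a script. Its argument "commands" is text: rows parted by semicolons, each of 6 numbers parted by spaces: the shift along the world's x, y, z in m, then the turn, a rotation vector about the world's x, y, z in rad. A call has 1 to 20 rows; each row is the pose to reach, as a shift and turn from the pose commanded when the call began; what a row does not reach only later rows make up. A row lasts 1/8 s, in which the tool goes at most 62.5 mm and 10.7 degrees, less where a joint would pass 70% of its speed; a pose out of reach is approached as far as the arm can. A call with a gripper value outside its range is refused whole. "gripper" is the opening in per cent of the stroke, from 0 (shut) to 100 (fully open), set as the call begins (left out, the last holds). The fingers move at their own pace and stop on an object; "grip_force" is the grip in N (left out, the last holds). Time passes only in rows, so rows that repeat a pose let the fingers close. It gives the time, the measured TCP pose, the force and the opening at its end, in the units of the state.
- get_state(): the state, without advancing time (a new reading comes with each control period).
- vision.read_camera(name): name is "scene" or "side" or "wrist"; returns a dict with "frame" (420x560x3 uint8, red, green, blue), "z_map" (420x560 float32, m along the optical axis (not along the pixel's ray), 0 where there is no reading), "fx", "fy", "cx", "cy" (pixels), "R" (3x3) and "t" (3): a world point X has camera coordinates R X + t. Camera axes: x right, y down, z forward; pixel columns grow to the right and rows downward; lengths in m; the calibration is good to about 2 mm. A picture is of the moment at which its call begins.
- ctrl.sign_off(): hands the job in, once; it reports no verdict.
Trained networks look in the newest picture that a camera, given by its name, has taken for a name from the list of things; names that differ only in an ending like _2 or _b are one class to them, and where a whole thing is asked for, a point or a joint stands for the part that bears it (a point fixed in the world has none). Each returns a list of dicts, best first, with "conf" (0 to 1); they miss things now and then, are a little off and sometimes report something else, mostly with a low value. They report only what shows in the picture. A call takes as long as a camera call.
- cut_out(camera, query): "pixels" (420x560 bool, what is visible of it) and "box" ([centre column, centre row, width, height] in pixels, round what is visible of it).
The state is a dict: "time": time; "qpos": joint angles; "dq": joint speeds; "joint_efforts": joint torques, N m; "eef_pos": TCP position; "tcp_rot": TCP orientation; "contact_force": force on the tool from outside, world axes, zero at the start; "wrist_torque": the same for the moment, N m; "opening": opening from 0.0 (shut) to 1.0 (fully open).
Only numpy, scipy, OpenCV 4.12 (cv2) and the standard library are available. Lean on these libraries where they do the work, as an engineer would, in place of code of your own. Each camera call takes 0.05 s, during which the arm holds its last target.

TASK

Put the loose control knob back on the little hob: pick it up, turn it so that the flat in its bore matches the flat of the D-shaped valve shaft on the hob's front panel, and push it fully home on the shaft. Then press knob and shaft down against the valve's spring as far as they go and keep pressing: finish while still holding the knob pressed down. Leave the ceramic jar, the upside-down mate and the metal drinking straw where they are.

Things in the scene. Friction and masses are not known exactly. Their poses are not given: they have to be found in the camera images.
- knob: Loose grey knob, 40 to 80 g, lying bore-down. Origin: centre of its underside, z up its axis. Round skirt 48 mm across, 20 mm high; on top an upright bar grip 13 mm thick, from 20 to 44 mm high, along x from -22 to +20 mm, then tapering to a pointed nose at x = +31 mm. +x points to the nose. D-shaped bore in the underside: 16 mm deep, 15.8 mm across, flat 3.4 mm off axis on the nose side.
- knob_seat (a point): Centre of the closed end of the knob's bore, 16 mm above the knob's underside, axes as the knob's. It meets shaft_tip when the knob is fully home; the underside is then 10 mm above the panel, 4 mm when pressed. The bore slides freely on the shaft: 0.9 mm play all round, about 8 degrees in turn.
- shaft_tip (a point): Centre of the upper end of the upright steel valve shaft on the hob's front panel; moves down when pressed. At rest the shaft stands 26 mm above the panel; 14 mm diameter, flat 2.5 mm off axis, top 3 mm tapered, 21 mm collar 4 mm high. z up, x square out of the flat: to go on, knob x must point the same way as shaft x within 8 degrees. Its angle varies; very stiff to turn (0.4 N m).
- plunger (a joint): How far the shaft is pressed down, in m: 0 at rest, 0.006 fully down on its stop. Sprung: about 2.4 N starts it, about 10 N takes it fully down; it springs back when let go.
- hob: Fixed one-burner table-top hob, aluminium box 280 mm (its x) by 220 mm (its y), top panel 62 mm above the ledge, burner and four low pan supports on the rear part, highest point 86 mm. Origin: centre of its footprint on the ledge. The valve shaft stands on its front part, at hob x = -105 mm, y = 0.
- jar: Bystander: closed white ceramic jar with lid, 82 mm across, 118 mm high. Origin: centre of its underside.
- mate: Bystander: mate gourd standing upside down on its steel rim, 84 mm across, 93 mm high. Origin: centre of its underside on the ledge.
- straw: Bystander: flat-lying metal drinking straw for mate, 175 mm long along its x, 16 mm wide at the strainer end (+x), 8 mm high. Origin: about mid-length, at its underside.

How it is judged:
By the outcome, as a careful person would: the job done as asked, in the order asked, and still so for the second after the job is handed in, while the arm keeps its last pose, push and grip.
It also fails if it takes over 45 s, if anything falls off the work surface, if the arm or the gripper's body presses on something with over 40 N, if the wrist force passes 120 N, or if a joint passes its speed limit or range.

## Working session

There is one attempt and no reset: what is moved stays moved. The work goes in short steps, Python scripts to look and compute and a tool call to move; the robot and the scene stay as the last step left them, time stands still between calls to the robot, and variables do not carry over. Pictures are saved under pics/ and viewed, and the job is handed in when it is done.

Besides the shell and the picture viewer there is one more tool, called by a JSON object that holds its "op" and its "data". jog_arm: Moves the arm, as the interface text tells. Its arguments: {"type":"object","properties":{"commands":{"type":"string"},"gripper":{"type":"number"},"grip_force":{"type":"number"}},"required":["commands"]}

```bash
mkdir -p pics; ls; cat > h.py <<'E'
import numpy as np,cv2
from plant import get_state,vision,ctrl,cut_out
def cloud(c):
    z=c["z_map"];v,u=np.mgrid[0:z.shape[0],0:z.shape[1]]
    P=np.stack([(u-c["cx"])/c["fx"]*z,(v-c["cy"])/c["fy"]*z,z],-1)
    return (P-np.array(c["t"]))@np.array(c["R"])   # R^T(P-t)
def save(c,n): cv2.imwrite("pics/"+n,cv2.cvtColor(c["frame"],cv2.COLOR_RGB2BGR))
E
cat > /tmp/a.py <<'E'
import sys;sys.path.insert(0,'.')
from h import *
s=get_state();print(s)
for n in["scene","side","wrist"]:
    c=vision.read_camera(n);save(c,n+"1.png");X=cloud(c)
    np.savez("/tmp/%s1.npz"%n,X=X,**{k:np.array(v) for k,v in c.items()})
    for q in["knob","shaft_tip","hob","jar","mate","straw"]:
        for d in cut_out(n,q)[:2]:
            m=d["pixels"]&(c["z_map"]>0);P=X[m]
            print(n,q,round(d["conf"],2),np.round(d["box"]),np.round(np.median(P,0),3) if len(P) else 0,np.round(np.percentile(P,[2,98],axis=0),3).tolist() if len(P) else 0)
print(get_state()["time"])
E
python3 /tmp/a.py
```

```text
pics
{'time': 0.0, 'qpos': array([-1.45100958e+00,  2.87193034e-01,  1.57820378e+00, -1.59367638e-06,
        1.27860006e+00, -1.49984562e-01]), 'dq': array([ 6.97926405e-04, -1.43861723e-03,  2.54103405e-04, -1.23441077e-04,
        5.53752831e-05,  1.27110880e-03]), 'joint_efforts': array([ 5.65920345e-04, -4.05975437e+01, -2.92628521e+01, -6.04482830e-05,
        5.82964291e-03,  9.00569347e-06]), 'eef_pos': array([ 0.17985231, -0.6499044 ,  0.22991443]), 'tcp_rot': array([ 9.90915968e-01,  1.34477135e-01,  1.73871623e-05, -1.20198463e-03]), 'contact_force': array([ 0.07719374, -0.31169473, -0.65784022]), 'wrist_torque': array([-0.02631591,  0.01693226,  0.00821835]), 'opening': 0.9995388812610282}
scene knob 0.73 [203. 161.  18.  21.] [ 0.51  -0.3    0.022] [[0.484, -0.315, 0.001], [0.529, -0.283, 0.045]]
scene hob 0.68 [266. 243. 131. 124.] [0.688 0.011 0.061] [[0.529, -0.103, 0.025], [0.801, 0.111, 0.083]]
scene jar 0.62 [166. 194.  27.  45.] [ 0.683 -0.288  0.08 ] [[0.638, -0.332, 0.008], [0.709, -0.265, 0.114]]
scene mate 0.78 [423. 222.  34.  35.] [0.466 0.314 0.077] [[0.419
[... 208 characters left out ...]
 [[0.632, 0.347, -0.002], [0.793, 0.405, 0.01]]
side knob 0.56 [164. 249.  19.  21.] [ 0.51  -0.309  0.019] [[0.474, -0.327, -0.001], [0.527, -0.286, 0.045]]
side shaft_tip 0.42 [165. 246.  21.  28.] [ 0.51  -0.31   0.019] [[0.482, -0.328, 0.001], [0.527, -0.288, 0.045]]
side hob 0.89 [297. 233. 132. 100.] [ 0.694 -0.024  0.061] [[0.526, -0.114, 0.015], [0.799, 0.104, 0.084]]
side mate 0.85 [332. 154.  26.  35.] [0.463 0.293 0.065] [[0.423, 0.271, 0.004], [0.484, 0.333, 0.093]]
side mate 0.4 [194. 278.  40.  50.] [ 0.69  -0.315  0.077] [[0.64, -0.345, 0.005], [0.706, -0.274, 0.115]]
side straw 0.58 [409. 199.  28.  36.] [0.726 0.371 0.005] [[0.635, 0.344, -0.003], [0.793, 0.403, 0.011]]
1.05
```

View images.

```bash
python3 - <<'E'
import cv2,numpy as np
a=cv2.imread('pics/scene1.png');b=cv2.imread('pics/side1.png')
def crop(im,x,y,w,h,s): return cv2.resize(im[y:y+h,x:x+w],(w*s,h*s),interpolation=cv2.INTER_CUBIC)
cv2.imwrite('pics/c1.png',np.hstack([crop(a,130,130,200,280,2),crop(b,130,130,200,280,2)]))
X=np.load('/tmp/scene1.npz')['X'];
for n in['scene','side']:
    d=np.load('/tmp/%s1.npz'%n);X=d['X'];z=d['z_map']
    # hob-top points around shaft: height 0.066..0.1, x<0.62
    m=(z>0)&(X[...,2]>.066)&(X[...,2]<.1)&(X[...,0]<.64)&(abs(X[...,1])<.12)&(X[...,0]>.5)
    v,u=np.nonzero(m);print(n,len(v));
    for i in range(0,len(v),max(1,len(v)//30)):print(u[i],v[i],np.round(X[v[i],u[i]],4))
    m=(z>0)&(X[...,2]>.036)&(X[...,2]<.06)&(np.hypot(X[...,0]-.51,X[...,1]+.3)<.06)
    P=X[m][:,:2];c=P.mean(0);w,V=np.linalg.eigh(np.cov(P.T));print(len(P),c,V[:,1],np.sqrt(w))
    p=(P-c)@V; print(p.min(0),p.max(0))
E
```

```text
scene 91
286 195 [ 0.5482 -0.0109  0.0825]
285 196 [ 0.553  -0.0112  0.0835]
288 196 [ 0.5518 -0.0033  0.0866]
286 197 [ 0.5547 -0.0074  0.0835]
289 197 [ 5.518e-01 -4.000e-04  8.430e-02]
287 198 [ 0.557  -0.0033  0.0842]
285 199 [ 0.5549 -0.0102  0.0742]
288 199 [ 0.5566 -0.0007  0.0814]
286 200 [ 0.5588 -0.0052  0.0773]
289 200 [5.535e-01 4.000e-04 7.480e-02]
287 201 [ 0.5596 -0.002   0.0761]
291 201 [0.549  0.0038 0.0679]
290 202 [0.553  0.003  0.0678]
288 203 [0.5609 0.0015 0.0716]
295 209 [0.5659 0.024  0.0661]
247 211 [ 0.6357 -0.0731  0.0787]
250 211 [ 0.6363 -0.0637  0.0849]
261 212 [ 0.614  -0.0464  0.0661]
259 219 [ 0.6361 -0.0393  0.0673]
279 221 [0.6182 0.007  0.0668]
275 223 [0.628  0.0013 0.0667]
282 226 [0.6278 0.0206 0.0663]
293 229 [0.6353 0.0549 0.0848]
296 229 [0.6328 0.0616 0.086 ]
292 230 [0.6392 0.0542 0.085 ]
295 230 [0.6358 0.0605 0.0849]
294 231 [0.6363 0.0581 0.08  ]
297 231 [0.631  0.0634 0.0769]
296 232 [0.6353 0.0629 0.0778]
296 233 [0.6338 0.0622 0.0715]
297 234 [0.6325 0.0643 0.0671]
79 [ 0.50515165 -0.30465544] [-0.97309903  0.23038723] [0.00452834 0.0
[... 565 characters left out ...]
0677]
308 201 [0.6332 0.0583 0.0864]
272 202 [ 0.5593 -0.0066  0.0668]
307 202 [0.6339 0.0544 0.0853]
269 203 [ 0.5598 -0.0168  0.0683]
308 203 [0.6394 0.0534 0.0859]
274 207 [ 0.5799 -0.0145  0.0663]
297 209 [0.623  0.0299 0.0662]
284 215 [ 0.6228 -0.0127  0.0661]
285 218 [ 0.6352 -0.0185  0.0669]
271 219 [ 0.6343 -0.0618  0.084 ]
274 219 [ 0.6391 -0.0559  0.0844]
271 220 [ 0.6391 -0.0651  0.0856]
270 221 [ 0.6368 -0.0667  0.0816]
270 222 [ 0.6388 -0.0681  0.0803]
270 223 [ 0.6387 -0.0681  0.077 ]
270 224 [ 0.6375 -0.0674  0.0725]
269 226 [ 0.6375 -0.0706  0.0674]
76 [ 0.50353594 -0.30637809] [-0.9691352   0.24652983] [0.00371111 0.01520496]
[-0.00623801 -0.02367368] [0.00641801 0.03310188]
```

View pics/c1.png

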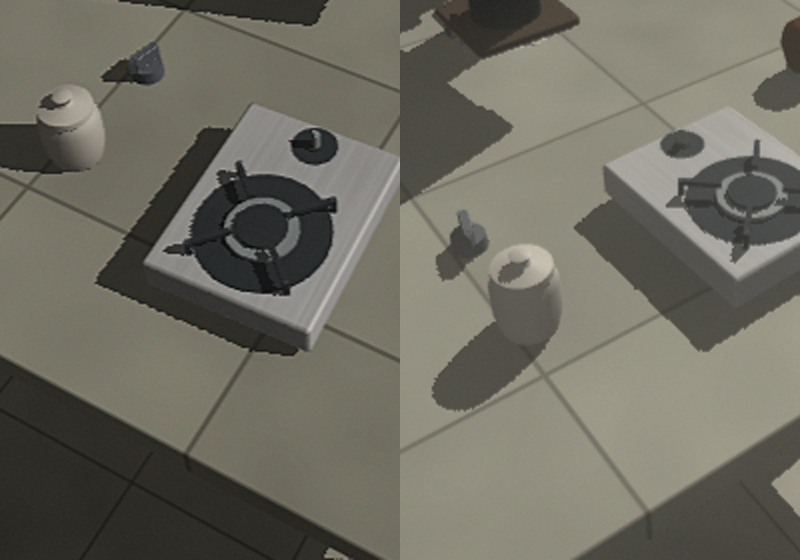

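View pics/wrist1.png

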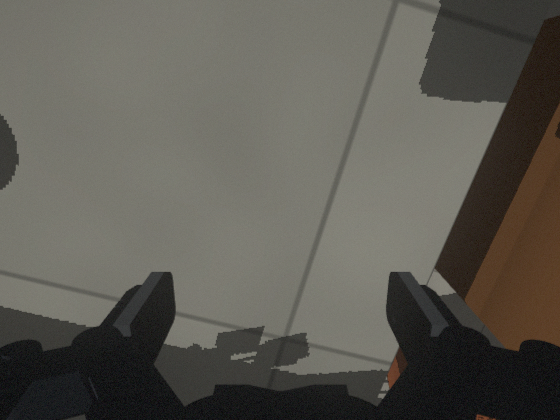

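```bash
python3 - <<'E'
import numpy as np
from scipy.spatial.transform import Rotation as Ro
np.set_printoptions(precision=4,suppress=True)
d=np.load('/tmp/wrist1.npz');R=d['R'];t=d['t'];C=-R.T@t
T=Ro.from_quat([ 9.90915968e-01,  1.34477135e-01,  1.73871623e-05, -1.20198463e-03]).as_matrix()
print(T);print('cam in tool',T.T@(C-[0.17985,-.6499,.2299]),'\ncam axes in tool (cols)\n',T.T@R.T,d['fx'],d['cx'],d['cy'])
print('cam axes world\n',R.T,C)
for n in['scene','side']:
    e=np.load('/tmp/%s1.npz'%n);print(n,-e['R'].T@e['t'],e['fx'])
E
```

```text
[[ 0.9638  0.2665 -0.0003]
 [ 0.2665 -0.9638  0.0024]
 [ 0.0004 -0.0024 -1.    ]]
cam in tool [ 0.0754  0.     -0.1452] 
cam axes in tool (cols)
 [[-0.0023 -0.9552 -0.2961]
 [ 1.     -0.0034  0.0031]
 [-0.0039 -0.2961  0.9552]] 364.47147349625556 280.33501786495503 207.23712159646954
cam axes world
 [[ 0.2643 -0.9214 -0.2848]
 [-0.9644 -0.252  -0.0796]
 [ 0.0015  0.2957 -0.9553]] [ 0.2525 -0.6302  0.3751]
scene [1.2865 0.3945 1.0833] 519.8141860077208
side [ 1.44   -0.6052  0.8854] 496.40078349058365
```

{"op": "jog_arm", "data": {"commands": "0.362 0.647 0 0 0 -0.515;0.362 0.647 0 0 0 -0.515;0.362 0.647 0 0 0 -0.515;0.362 0.647 0 0 0 -0.515;0.362 0.647 0 0 0 -0.515;0.362 0.647 0 0 0 -0.515;0.362 0.647 0 0 0 -0.515;0.362 0.647 0 0 0 -0.515;0.362 0.647 0 0 0 -0.515;0.362 0.647 0 0 0 -0.515;0.362 0.647 0 0 0 -0.515;0.362 0.647 -0.04 0 0 -0.515;0.362 0.647 -0.08 0 0 -0.515;0.362 0.647 -0.08 0 0 -0.515;0.362 0.647 -0.08 0 0 -0.515;0.362 0.647 -0.08 0 0 -0.515", "gripper": 100}}

```text
time: 3.05
eef_pos: [0.5433, -0.0046, 0.154]
tcp_rot: [0.992, -0.123, 0.002, 0.0]
contact_force: [-0.1, 0.2, 0.7]
opening: 1.0
```

```bash
python3 - <<'E'
from h import *
s=get_state();print(s['time'],s['eef_pos'],s['dq'],s['qpos'],s['contact_force'])
c=vision.read_camera("wrist");save(c,"w2.png");np.savez("/tmp/w2.npz",X=cloud(c),**{k:np.array(v) for k,v in c.items()})
for d in cut_out("wrist","shaft_tip")[:2]: print(d["conf"],d["box"])
E
```

```text
3.05 [ 0.54330957 -0.00457428  0.15395876] [-0.00025482 -0.00126738  0.00522262  0.00173776 -0.0028119   0.00136704] [-1.95199192e-01  7.30804284e-02  1.97014739e+00 -2.71898874e-05
  1.09388747e+00  1.62211069e+00] [-0.11184227  0.19481819  0.69965884]
0.85 [277.9, 210.6, 19.7, 26.9]
```

View pics/w2.png

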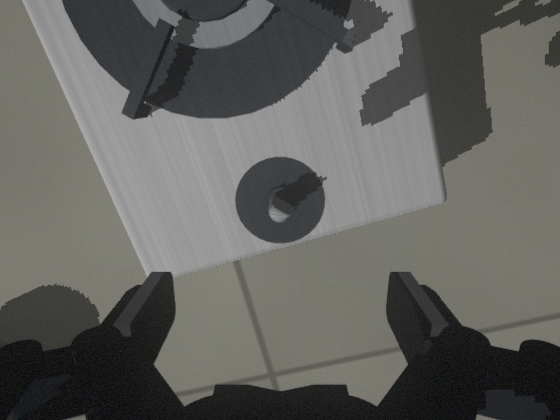

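```bash
python3 - <<'E'
import cv2,numpy as np
a=cv2.imread('pics/w2.png')[170:250,230:330]
b=cv2.convertScaleAbs(a,alpha=1.6,beta=10)
cv2.imwrite('pics/c2.png',cv2.resize(b,(800,640),interpolation=cv2.INTER_NEAREST)[:600])
X=np.load('/tmp/w2.npz')['X'];m=(X[...,2]>.084)&(X[...,2]<.096)
m[:170]=0;m[250:]=0;m[:,:230]=0;m[:,330:]=0
P=X[m];print(len(P),P.min(0),P.max(0),np.median(P,0))
cv2.imwrite('/tmp/m.png',m*255)
for v in range(190,228): print(v,''.join('%3d'%round(1000*X[v,u,2]) for u in range(262,300)))
E
```

```text
306 [ 0.54371123 -0.01234343  0.08419357] [0.5570789 0.0010004 0.0905995] [ 0.55032493 -0.0048675   0.08855825]
190  65 63 64 65 64 64 63 64 65 68 67 67 67 67 67 67 69 67 69 67 68 66 67 67 67 67 68 67 65 64 64 64 63 64 64 65 63 65
191  65 63 64 63 64 65 65 66 68 66 67 67 67 67 68 66 67 68 67 68 67 66 67 67 68 68 67 68 67 65 64 66 64 63 65 64 63 64
192  63 63 65 63 63 64 66 68 68 67 66 67 67 68 67 67 67 66 67 67 68 67 66 66 67 67 68 67 67 67 64 64 65 65 64 65 63 64
193  63 64 65 65 62 65 67 67 67 67 67 66 68 66 68 66 67 68 68 67 66 67 67 68 68 66 66 66 67 67 67 65 64 64 64 64 63 63
194  64 64 65 65 64 68 66 67 67 67 67 67 67 67 67 67 68 67 67 69 68 68 67 66 67 67 67 69 67 67 67 67 65 63 63 63 64 64
195  64 63 63 64 66 67 67 68 67 68 68 68 67 68 67 68 67 67 67 67 67 67 67 67 67 66 67 67 67 68 67 68 66 66 64 64 64 64
196  64 64 65 64 68 68 67 67 67 68 67 71 69 67 67 67 67 68 68 67 67 67 67 67 68 68 67 66 67 67 67 68 68 64 65 64 64 64
197  63 64 64 66 67 68 67 68 67 67 70 72 72 69 69 67 68 68 67 68 67 67 67 67 67 66 68 67 67 67 67 67 66 65 65 63 63 65
198  64 64 65 67 67 68 67 66 67 69 7
[... 2951 characters left out ...]
4 64 65 64 64 64 65 64 64 64 64 64 64 64 64 63 64 64 63 63 63 64 63 65 65 63 64 64 64 64 65 63 65 63 66 65
224  64 64 64 63 64 64 64 64 64 64 64 64 62 65 64 64 65 65 63 65 65 63 65 64 64 65 65 63 65 63 64 64 65 63 64 65 64 65
225  64 64 65 64 65 64 64 64 64 65 65 64 64 65 63 64 64 65 64 64 64 64 63 64298 63 63 65 64 64 65 65 65 64 65 65 64 63
226  64 64 64 64 66 64 65 63 64 64 65 64 64 63 63 65 65 66 63 64 64 64 64 63 64 64 65 64 63 65 64 63 64 63 64 64 63 64
227  64 65 64 64 64 64 64 65 65 63 63 63 65 63 64 64 64 64 65 64 64 65 65 64 64 64 63 63 64 64 64 64 64 64 63 64 65 64[ WARN:0@0.126] global loadsave.cpp:1063 imwrite_ Unsupported depth image for selected encoder is fallbacked to CV_8U.
```

View pics/c2.png

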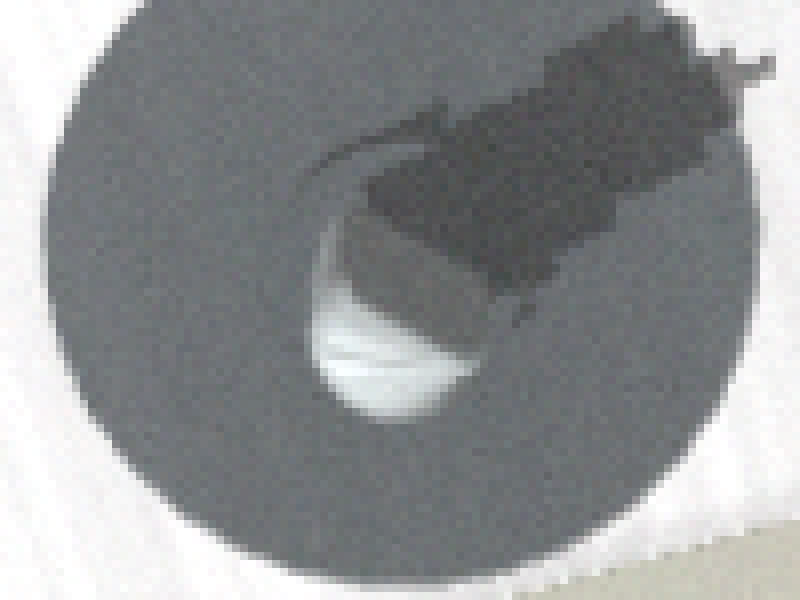

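```bash
cat > shaft.py <<'E'
import numpy as np
from scipy.optimize import least_squares
def shaftfit(X,c0,verbose=1):
    r=np.hypot(X[...,0]-c0[0],X[...,1]-c0[1])
    P=X[(r<.011)&(X[...,2]>.0705)&(X[...,2]<.0835)]   # side wall visible = flat mainly
    # RANSAC line
    rng=np.random.default_rng(0);best=0
    for _ in range(500):
        a,b=P[rng.integers(len(P),size=2),:2];n=np.array([-(b-a)[1],(b-a)[0]]);L=np.linalg.norm(n)
        if L<.005: continue
        n/=L;k=abs((P[:,:2]-a)@n)<.0006
        if k.sum()>best: best=k.sum();K=k
    Q=P[K,:2];m=Q.mean(0);w,V=np.linalg.eigh(np.cov(Q.T));n=V[:,0]
    T=X[(r<.011)&(X[...,2]>.087)&(X[...,2]<.093)][:,:2]
    if n@(m-T.mean(0))<0:n=-n
    # lateral: top face points, extent across; and along n
    t=np.array([-n[1],n[0]]);pt=(T-m)@t;pn=(T-m)@n
    if verbose:print('wall',len(P),'flat',best,'n',n,'ang',np.degrees(np.arctan2(n[1],n[0])),'resid',np.sqrt(w[0]),'flat tang ext',np.percentile((Q-m)@t,[1,99]),'top',len(T),np.percentile(pt,[1,99]),np.percentile(pn,[1,99]))
    c=m-2.5e-3*n+t*(np.percentile(pt,1)+np.percentile(pt,99))/2
    return c,np.degrees(np.arctan2(n[1],n[0])),T
E
python3 - <<'E'
import numpy as np
from shaft import *
np.set_printoptions(precision=4,suppress=True)
X=np.load('/tmp/w2.npz')['X'];X[:170]=9;X[250:]=9
c,a,T=shaftfit(X,[.5505,-.005]);print(c,a)
# collar / plate circle: z 0.066.. points
r=np.hypot(X[...,0]-.551,X[...,1]+.005)
P=X[(r<.016)&(X[...,2]>.0655)&(X[...,2]<.069)];print('collar',len(P),(P.min(0)+P.max(0))/2,P.max(0)-P.min(0))
f=lambda p:np.clip(np.hypot(T[:,0]-p[0],T[:,1]-p[1])-p[2],0,None)
v,u=np.nonzero((r<.03)&(X[...,2]>.0855)&(X[...,2]<.1));print(len(T),np.median(X[v,u,2]))
E
```

```text
wall 117 flat 105 n [ 0.72  -0.694] ang -43.947349210519775 resid 0.0001890702207026837 flat tang ext [-0.0067  0.0061] top 247 [-0.0067  0.0057] [-0.0086  0.0002]
[ 0.5508 -0.0059] -43.947349210519775
collar 430 [ 0.5513 -0.0049  0.0672] [0.0266 0.0277 0.0034]
247 0.08863077271026908
```

{"op": "jog_arm", "data": {"commands": "-0.047 -0.295 0 0 0 0;-0.047 -0.295 0 0 0 0;-0.047 -0.295 0 0 0 0;-0.047 -0.295 0 0 0 0;-0.047 -0.295 -0.01 0 0 0;-0.047 -0.295 -0.03 0 0 0;-0.047 -0.295 -0.03 0 0 0;-0.047 -0.295 -0.03 0 0 0"}}

```text
time: 4.15
eef_pos: [0.4952, -0.2974, 0.1216]
tcp_rot: [0.993, -0.122, 0.0, -0.0]
contact_force: [0.0, 0.9, -0.5]
opening: 0.997
```

```bash
python3 - <<'E'
from h import *
np.set_printoptions(precision=4,suppress=True)
s=get_state();print(s['time'],s['eef_pos'],s['qpos'])
c=vision.read_camera("wrist");save(c,"w3.png");X=cloud(c);np.savez("/tmp/w3.npz",X=X,**{k:np.array(v) for k,v in c.items()})
for d in cut_out("wrist","knob")[:2]:
    print(d["conf"],d["box"]);M=d["pixels"]
r=np.hypot(X[...,0]-.508,X[...,1]+.302)
P=X[(r<.05)&(X[...,2]>.041)&(X[...,2]<.05)];Q=P[:,:2];m=Q.mean(0);w,V=np.linalg.eigh(np.cov(Q.T));a=V[:,1]
if a[0]<0:a=-a
t=np.array([-a[1],a[0]]);print('top',len(P),np.median(P[:,2]),m,a,np.degrees(np.arctan2(a[1],a[0])),np.percentile((Q-m)@a,[0.5,99.5]),np.percentile((Q-m)@t,[1,99]))
pa=(Q-m)@a;pt=(Q-m)@t
for lo in np.arange(-.036,.036,.004):
    k=(pa>=lo)&(pa<lo+.004)
    if k.sum()>3:print('%.3f'%lo,k.sum(),np.percentile(pt[k],[3,97]))
S=X[(r<.05)&(X[...,2]>.017)&(X[...,2]<.022)][:,:2]
from scipy.optimize import least_squares
print('skirt bbox',(np.percentile(S,.5,axis=0)+np.percentile(S,99.5,axis=0))/2,np.ptp(S,axis=0))
E
```

```text
4.15 [ 0.4952 -0.2974  0.1216] [-0.7165  0.1898  1.9054  0.0002  1.0465  1.098 ]
0.69 [292.0, 200.6, 66.7, 81.6]
top 1444 0.045021200054549446 [ 0.4999 -0.306 ] [ 0.9679 -0.2513] -14.55583935016903 [-0.0238  0.0233] [-0.0064  0.0063]
-0.028 4 [0.0022 0.0053]
-0.024 115 [-0.0063  0.0061]
-0.020 109 [-0.0062  0.0061]
-0.016 116 [-0.0061  0.0061]
-0.012 120 [-0.006   0.0062]
-0.008 122 [-0.0065  0.0062]
-0.004 124 [-0.0065  0.0063]
-0.000 129 [-0.0063  0.0063]
0.004 128 [-0.0062  0.0063]
0.008 130 [-0.0061  0.0064]
0.012 130 [-0.006   0.0058]
0.016 135 [-0.0059  0.0058]
0.020 80 [-0.0041  0.0044]
skirt bbox [ 0.498  -0.3056] [0.0486 0.045 ]
```

View pics/w3.png

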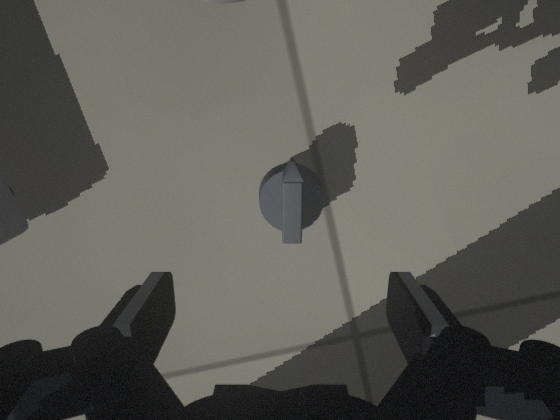

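{"op": "jog_arm", "data": {"commands": "0.003 -0.008 -0.03 0 0 -0.01;0.003 -0.008 -0.06 0 0 -0.01;0.003 -0.008 -0.085 0 0 -0.01;0.003 -0.008 -0.097 0 0 -0.01;0.003 -0.008 -0.097 0 0 -0.01;0.003 -0.008 -0.097 0 0 -0.01"}}

```text
time: 5.0
eef_pos: [0.4989, -0.3071, 0.0258]
tcp_rot: [0.992, -0.127, 0.001, 0.001]
contact_force: [-0.2, -0.1, -0.5]
opening: 0.996
```

```bash
python3 - <<'E'
from h import *
np.set_printoptions(precision=4,suppress=True)
s=get_state();print(s['time'],s['eef_pos'],s['tcp_rot'],s['contact_force'])
c=vision.read_camera("wrist");save(c,"w4.png");print(get_state()['eef_pos'])
E
```

```text
5.0 [ 0.4989 -0.3071  0.0258] [ 0.9919 -0.127   0.001   0.0007] [-0.1921 -0.0701 -0.4955]
[ 0.4989 -0.3072  0.0259]
```

View pics/w4.png

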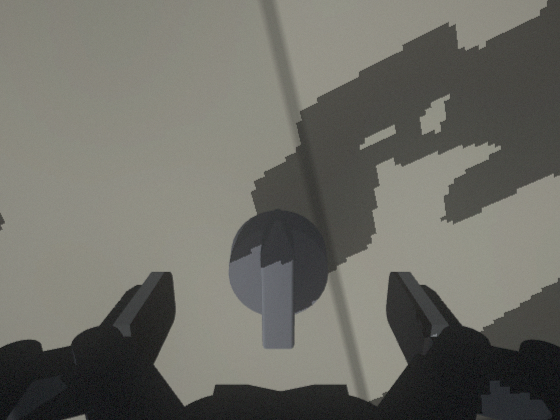

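{"op": "jog_arm", "data": {"commands": "0 0.001 -0.003 0 0 0;0 0.001 -0.003 0 0 0;0 0.001 -0.003 0 0 0;0 0.001 -0.003 0 0 0;0 0.001 -0.003 0 0 0;0 0.001 -0.003 0 0 0;0 0.001 -0.003 0 0 0;0 0.001 -0.003 0 0 0", "gripper": 0, "grip_force": 60}}

```text
time: 6.05
eef_pos: [0.4982, -0.3058, 0.0216]
tcp_rot: [0.992, -0.127, 0.0, 0.0]
contact_force: [0.3, -0.1, 2.7]
opening: 0.136
```

{"op": "jog_arm", "data": {"commands": "0 0 0.04 0 0 0;0 0 0.09 0 0 0;0 0 0.13 0 0 0;0 0 0.13 0 0 0"}}

```text
time: 6.55
eef_pos: [0.4997, -0.307, 0.1555]
tcp_rot: [0.992, -0.127, 0.003, 0.002]
contact_force: [0.3, -0.4, -0.7]
opening: 0.135
```

```bash
python3 - <<'E'
from h import *
np.set_printoptions(precision=4,suppress=True)
s=get_state();print(s['time'],s['eef_pos'],s['tcp_rot'],s['contact_force'],s['opening'])
c=vision.read_camera("wrist");save(c,"w5.png");X=cloud(c);np.savez("/tmp/w5.npz",X=X,eef=s['eef_pos'],q=s['tcp_rot'],**{k:np.array(v) for k,v in c.items()})
from scipy.spatial.transform import Rotation as Ro
T=Ro.from_quat(s['tcp_rot']).as_matrix();L=(X-s['eef_pos'])@T  # tool coords
m=(c["z_map"]>0)&(abs(L[...,1])<.03)&(abs(L[...,0])<.05)&(L[...,2]>-.03)&(L[...,2]<.04)
S=m&(L[...,2]>-.003)&(L[...,2]<.004);Q=L[S];print('skirt top',len(Q),Q.min(0),Q.max(0),np.median(Q,0))
B=m&(L[...,2]>-.027)&(L[...,2]<-.019)
Q=L[B];print('bar top',len(Q),np.percentile(Q,[1,99],axis=0),np.median(Q,0))
Q=L[m&(L[...,0]>.0)];
for z in np.arange(-.03,.03,.004):
    k=(Q[:,2]>=z)&(Q[:,2]<z+.004)
    if k.sum()>5:print('%.3f'%z,k.sum(),np.percentile(Q[k],[1,99],axis=0)[:,:2].ravel())
E
```

```text
6.55 [ 0.4997 -0.307   0.1555] [ 0.9919 -0.1272  0.0032  0.0022] [ 0.2557 -0.4018 -0.6879] 0.1352406927691372
skirt top 1880 [-0.003  -0.0226 -0.003 ] [0.0306 0.0222 0.004 ] [ 0.0118 -0.0005  0.0005]
bar top 4451 [[-0.021  -0.0182 -0.0266]
 [ 0.0252  0.0177 -0.0193]] [ 0.0068 -0.0003 -0.0234]
-0.030 456 [ 0.0028 -0.0194  0.0114  0.0189]
-0.026 2191 [ 0.0003 -0.0183  0.022   0.0179]
-0.022 773 [ 0.0064 -0.0189  0.0275  0.0185]
-0.018 505 [ 0.0063 -0.0192  0.0304  0.019 ]
-0.014 364 [ 0.0063 -0.0192  0.0307  0.0187]
-0.010 269 [ 0.0063 -0.0176  0.0306  0.0174]
-0.006 124 [ 0.0104 -0.012   0.0307  0.012 ]
-0.002 1704 [ 0.0013 -0.0217  0.0253  0.0214]
0.002 274 [ 0.0053 -0.0218  0.0218  0.0211]
0.006 267 [ 0.0046 -0.022   0.0225  0.0218]
0.010 270 [ 0.0057 -0.0221  0.0228  0.0216]
0.014 275 [ 0.0047 -0.0223  0.023   0.0223]
0.018 160 [ 0.0056 -0.0227  0.0231  0.0225]
```

View pics/w5.png

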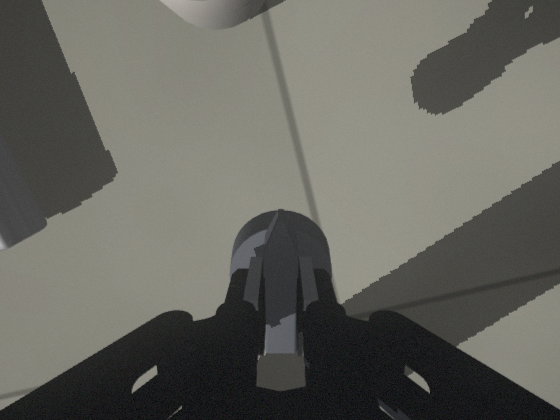

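{"op": "jog_arm", "data": {"commands": "0.01 0.342 0 0 0 -0.513;0.01 0.342 0 0 0 -0.513;0.01 0.342 0 0 0 -0.513;0.01 0.342 0 0 0 -0.513;0.01 0.342 0 0 0 -0.513;0.01 0.342 0 0 0 -0.513;0.01 0.342 0 0 0 -0.513;0.01 0.342 0 0 0 -0.513;0.01 0.342 0 0 0 -0.513;0.01 0.342 0 0 0 -0.513;0.01 0.342 0 0 0 -0.513"}}

```text
time: 7.98
eef_pos: [0.508, 0.0358, 0.1514]
tcp_rot: [0.927, -0.375, 0.0, 0.0]
contact_force: [-0.0, 0.2, -0.1]
opening: 0.139
```

```bash
cat > rel.py <<'E'
from h import *
from shaft import *
from scipy.spatial.transform import Rotation as Ro
np.set_printoptions(precision=4,suppress=True)
import sys
s=get_state();print(s['time'],s['eef_pos'],s['tcp_rot'],s['contact_force'],s['opening'])
c=vision.read_camera("wrist");save(c,sys.argv[1]);X=cloud(c);np.savez("/tmp/w6.npz",X=X)
T=Ro.from_quat(s['tcp_rot']).as_matrix();L=(X-s['eef_pos'])@T
yaw=np.degrees(np.arctan2(T[1,0],T[0,0]));print('yaw',yaw)
X[L[...,0]<.032]=9
ce,a,_=shaftfit(X,[.5508,-.0058]);print('shaft',ce,a,'in tool',(ce-s['eef_pos'][:2])@T[:2,:2])
m=(c["z_map"]>0)&(abs(L[...,1])<.03)&(abs(L[...,0])<.05)
Q=L[m&(L[...,2]>.005)&(L[...,2]<.018)];print('skirt wall',len(Q),np.percentile(Q,[1,99],axis=0)[:,:2].ravel())
# circle fit skirt wall
f=least_squares(lambda p:np.hypot(Q[:,0]-p[0],Q[:,1]-p[1])-.024,[0,0],loss='soft_l1',f_scale=.0005);print('skirt centre in tool',f.x)
# bar plane edges: nose tip
Q=L[m&(L[...,2]>-.018)&(L[...,2]<-.004)&(L[...,0]>.0285)];print('nose',len(Q),np.percentile(Q[:,0],98),np.median(Q[:,1]))
Q=L[m&(L[...,2]>-.003)&(L[...,2]<.003)&(L[...,0]>.012)];print('skirt top z',np.median(Q[:,2]))
E
python3 rel.py w6.png
```

```text
7.975 [0.508  0.0358 0.1514] [ 0.9269 -0.3752  0.      0.    ] [-0.0148  0.156  -0.06  ] 0.13916260323165922
yaw -44.07946563563641
wall 28 flat 28 n [ 0.7119 -0.7023] ang -44.61208588634834 resid 4.662033782896181e-05 flat tang ext [-0.0054  0.0068] top 308 [-0.0056  0.0066] [-0.009  -0.0003]
shaft [ 0.5506 -0.0061] -44.61208588634834 in tool [0.0597 0.0004]
skirt wall 870 [ 0.0051 -0.0221  0.0228  0.022 ]
skirt centre in tool [-0.0015 -0.0001]
nose 140 0.030772585645307122 -0.0002485920472112514
skirt top z 0.00040987322620229306
```

View pics/w6.png

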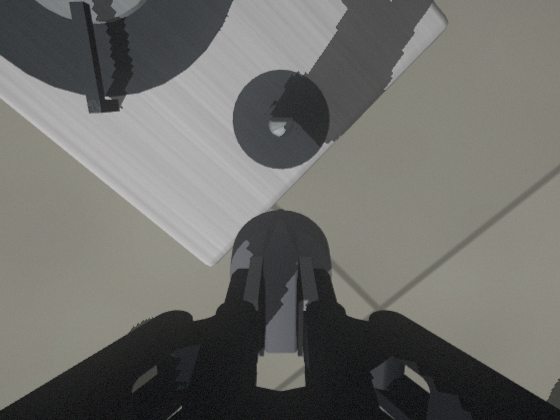

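{"op": "jog_arm", "data": {"commands": "0.043 -0.0425 0 0 0 0;0.043 -0.0425 -0.018 0 0 0;0.043 -0.0425 -0.036 0 0 0;0.043 -0.0425 -0.036 0 0 0;0.043 -0.0425 -0.036 0 0 0;0.043 -0.0425 -0.036 0 0 0"}}

```text
time: 8.78
eef_pos: [0.5512, -0.0057, 0.1161]
tcp_rot: [0.927, -0.374, 0.001, -0.0]
contact_force: [-0.7, -0.3, -0.7]
opening: 0.137
```

{"op": "jog_arm", "data": {"commands": "0 -0.0003 -0.004 0 0 0;0 -0.0003 -0.007 0 0 0;0 -0.0003 -0.009 0 0 0;0 -0.0003 -0.009 0 0 0"}}

```text
time: 9.28
eef_pos: [0.5508, -0.0064, 0.106]
tcp_rot: [0.927, -0.375, -0.0, 0.0]
contact_force: [-0.2, 0.6, -0.4]
opening: 0.135
```

{"op": "jog_arm", "data": {"commands": "0 0 -0.002 0 0 0;0 0 -0.004 0 0 0;0 0 -0.006 0 0 0;0 0 -0.006 0 0 0"}}

```text
time: 9.78
eef_pos: [0.5507, -0.0063, 0.1]
tcp_rot: [0.927, -0.375, -0.0, 0.0]
contact_force: [-0.1, -0.2, 0.7]
opening: 0.138
```

{"op": "jog_arm", "data": {"commands": "0 0 -0.002 0 0 0;0 0 -0.004 0 0 0;0 0 -0.006 0 0 0;0 0 -0.006 0 0 0;0 0 -0.006 0 0 0"}}

```text
time: 10.4
eef_pos: [0.551, -0.0064, 0.0943]
tcp_rot: [0.927, -0.375, 0.0, -0.0]
contact_force: [0.3, -0.0, 0.2]
opening: 0.141
```

{"op": "jog_arm", "data": {"commands": "0 0 -0.0015 0 0 0;0 0 -0.003 0 0 0;0 0 -0.003 0 0 0"}}

```text
time: 10.78
eef_pos: [0.5512, -0.0064, 0.0919]
tcp_rot: [0.927, -0.375, 0.0, -0.0]
contact_force: [-1.5, 0.3, 3.8]
opening: 0.137
```

{"op": "jog_arm", "data": {"commands": "0 0 -0.0015 0 0 0;0 0 -0.003 0 0 0;0 0 -0.003 0 0 0"}}

```text
time: 11.15
eef_pos: [0.5513, -0.0064, 0.0891]
tcp_rot: [0.927, -0.375, 0.0, -0.0]
contact_force: [-2.0, -0.3, 6.9]
opening: 0.138
```

{"op": "jog_arm", "data": {"commands": "-0.0004 0 -0.0015 0 0 0;-0.0004 0 -0.003 0 0 0;-0.0004 0 -0.004 0 0 0;-0.0004 0 -0.004 0 0 0"}}

```text
time: 11.65
eef_pos: [0.5514, -0.0065, 0.0874]
tcp_rot: [0.927, -0.375, 0.0, 0.0]
contact_force: [-6.4, 0.6, 16.2]
opening: 0.137
```

{"op": "jog_arm", "data": {"commands": "-0.001 0 -0.001 0 0 0;-0.001 0 -0.001 0 0 0;-0.001 0 -0.001 0 0 0"}}

```text
time: 12.02
eef_pos: [0.5514, -0.0065, 0.0874]
tcp_rot: [0.927, -0.375, 0.001, -0.0]
contact_force: [-5.9, 1.0, 17.9]
opening: 0.137
```

```bash
cat > /tmp/b.py <<'E'
import sys;sys.path.insert(0,'.')
from h import *
from scipy.spatial.transform import Rotation as Ro
np.set_printoptions(precision=4,suppress=True)
s=get_state();print(s['time'],s['eef_pos'],s['tcp_rot'],s['contact_force'],s['wrist_torque'],s['opening'])
T=Ro.from_quat(s['tcp_rot']).as_matrix()
c=vision.read_camera("wrist");save(c,"w7.png");X=cloud(c);L=(X-s['eef_pos'])@T
m=(c["z_map"]>0)&(abs(L[...,1])<.012)&(L[...,0]>.012)&(L[...,0]<.022)&(L[...,2]>-.004)&(L[...,2]<.006)
print('skirt top world z',np.median(X[m][:,2]),m.sum(),'tool z',np.median(L[m][:,2]))
r=np.hypot(X[...,0]-.551,X[...,1]+.006);m=(c["z_map"]>0)&(r>.032)&(r<.06)&(X[...,2]<.07)&(X[...,2]>.055);print('panel z',np.median(X[m][:,2]),m.sum())
m=(c["z_map"]>0)&(abs(L[...,1])<.03)&(abs(L[...,0])<.05)
Q=L[m&(L[...,2]>-.018)&(L[...,2]<-.004)&(L[...,0]>.0285)];print('nose',len(Q),np.percentile(Q[:,0],98),np.median(Q[:,1]))
for n in["scene","side"]:
    c=vision.read_camera(n);save(c,n+"7.png")
E
python3 /tmp/b.py; python3 - <<'E'
import cv2,numpy as np
a=cv2.imread('pics/scene7.png')[160:260,230:350];b=cv2.imread('pics/side7.png')[150:250,210:330]
w=cv2.imread('pics/w7.png')
cv2.imwrite('pics/c7.png',np.hstack([cv2.resize(a,(400,333),interpolation=2),cv2.resize(b,(400,333),interpolation=2)]))
E
```

```text
12.025 [ 0.5514 -0.0065  0.0874] [ 0.9272 -0.3747  0.0015 -0.0004] [-5.9477  1.0113 17.9487] [ 0.2467  1.0708 -0.0336] 0.13739956207541154
skirt top world z 0.08674790924187466 591 tool z 0.0006815606731281027
panel z 0.06310172304720514 20285
nose 138 0.03067907375762946 -8.447890030053112e-05
```

View pics/c7.png

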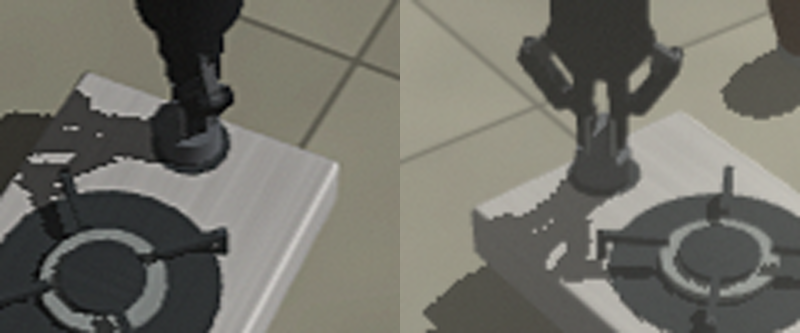

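View pics/w7.png

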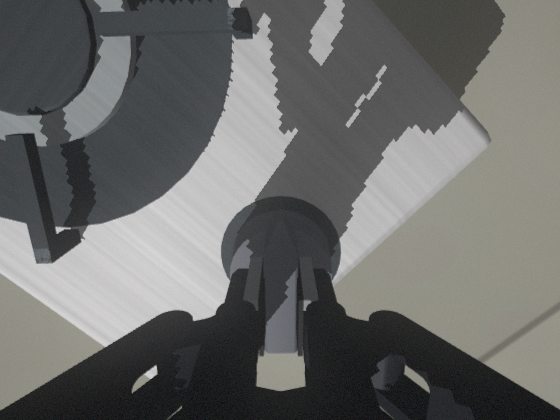

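```bash
python3 - <<'E'
from h import *
s=get_state();print(s['time'],s['eef_pos'],s['contact_force'],s['opening'])
print(ctrl.sign_off())
E
```

```text
12.175 [ 0.55136551 -0.00646167  0.08736886] [-5.21248213  1.19027832 18.45686396] 0.1351258371971231
the job is handed in; nothing more can be done
None
```

I gripped the knob by its bar and turned it to match the shaft flat. I measured the shaft at -44.3 ± 0.4° and set the knob to -44.1°. I then slid it fully on, pressed it down to the stop, and handed the job in at 12.2 s while still gripping and pressing.

- **Seating:** there was almost no force as the knob slid over the shaft. The spring took up at a TCP (fingertip) height of about 0.093 m.
- **Pressed to the stop:** at the end the push was about 18 N at 0.0874 m. Commanding it lower raised the force but not the travel, so it was on the stop.
- **Height check:** the top of the skirt measured 23.6 mm above the panel. It should be 24 mm when pressed.
- **Grip:** the knob had not slipped in the jaws.
- **Side load:** one thing was off. About 5 to 6 N of sideways force stayed on the tool from the bore bearing on the shaft. Shifting the command 1 mm sideways only eased it slightly, so I left it.
- **Bystanders:** the arm's path kept clear of the jar, the mate and the straw. I did not measure their positions again at the end.

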